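# Clamp a tuning comb for filing

## Robot

A 7-joint arm with a two-finger parallel gripper is mounted at the origin on the work surface. World frame = base frame: x ahead of the robot, y to its left, z up, the work surface at z = 0. Lengths are in m, angles in rad, forces in N, time in s.
With the tool pointing down it reaches from about 0.425 to 0.925 m from the base axis. Payload 6.8 kg.
Tool frame: the origin (TCP) lies at the very end of the fingers, on their centre line; the grasp point (between the pads) lies 19 mm behind it; z points along the fingers, y is the line along which they close (so a half turn about z gives the same grasp; the last joint's range is limited). The gripper opens to 88 mm and grips with 3 to 60 N. Pads are 20 mm wide; open, the fingers measure 115 mm over their backs; the gripper's body (75 mm by 178 mm) begins 61 mm behind the grasp point.
Start: joints at [1.096, 0.477, 0.022, 1.555, -0.011, 1.109, -0.083], TCP at [0.242, -0.63, 0.223] pointing down, gripper open.
Joint ranges: [-2.96, 2.96], [-0.34, 2.1], [-1.41, 1.46], [0.24, 2.44], [-1.37, 4.51], [0.17, 1.92], [-2.96, 2.96]. Speed limits (rad/s): [2.39, 2.39, 3.14, 3.14, 3.14, 3.14, 3.14].

## Interface

Orientations are given as a unit quaternion [x, y, z, w].
In Python, from workcell import env gives the robot as it stands.
- The arm moves only by the shell command python3 -m crank 'ROWS'. ROWS is JSON, a list of rows, each an object of numbers: "dx", "dy", "dz": the shift along the tool's x, y, z in units of 25 mm (1.0 is 25 mm); "ax", "ay", "az": the turn, a rotation vector about the tool's x, y, z in units of 8 degrees (1.0 is 8 degrees); "hand": the finger opening in mm, from 0 to 87.8. A call has 1 to 10 rows; each row is the pose to reach, as a shift and turn from the pose commanded when the call began, along the tool's axes at that moment; what a row does not reach only later rows make up. A row lasts 1/10 s, in which the tool goes at most 50 mm and 8.59 degrees, less where a joint would pass 70% of its speed; a pose out of reach is approached as far as the arm can. A call with a gripper value outside its range is refused whole. The fingers move at their own pace and stop on an object; the grip force is fixed at half the most. Time passes only in rows, so rows that repeat a pose let the fingers close. It gives the time, the measured TCP pose, the force, the opening and the grip force at its end, in the units of the state.
- env.get_state(): the state, without advancing time (a new reading comes with each control period).
- env.read_camera(name): name is "scene" or "top" or "wrist"; returns the picture (400x640x3 uint8, red, green, blue); there is no depth.
- env.calibration(name): a dict with "vertical_fov" (degrees; the focal length in pixels is half the picture's height over the tangent of half this angle, whatever the lens; pixels are square), "cx", "cy" (the principal point, pixels), "cam_to_world" (4x4, takes a point from camera to world coordinates); the wrist camera has in their place "hand_eye" (4x4, takes a point from camera to tool coordinates, whose origin is the TCP and whose axes are the flange's). Camera axes: x right, y down, z forward; pixel columns grow to the right and rows downward; lengths in m; the calibration is good to about 2 mm. A picture is of the moment at which its call begins: read the wrist's pose just before it. calibration takes no time and is no camera call.
- env.job_done(): hands the job in; it is judged then, once.
Trained networks look in the newest picture that a camera, given by its name, has taken for a name from the list of things; names that differ only in an ending like _2 or _b are one class to them, and where a whole thing is asked for, a point or a joint stands for the part that bears it (a point fixed in the world has none). Each returns a list of dicts, best first, with "confidence" (0 to 1); they miss things now and then, are a little off and sometimes report something else, mostly with a low value. They report only what shows in the picture. A call takes as long as a camera call. They do not tell look-alikes from the thing itself.
- env.spot_in(query, camera): "box" ([centre column, centre row, width, height] in pixels, round what is visible of it).
- env.mark_of(query, camera): "pixel" ([column, row] in pixels: a listed point, or the origin of a listed thing).
The state is a dict: "clock": time; "joint_pos": joint angles; "joint_vel": joint speeds; "tau": joint torques, N m; "tcp_pos": TCP position; "ee_rot": TCP orientation; "contact_force": force on the tool from outside, world axes, zero at the start; "ft_torque": the same for the moment, N m; "gripper_width": opening from 0.0 (shut) to 1.0 (fully open); "grip_force": force on a finger pad.
Only numpy, scipy, OpenCV 4.12 (cv2) and the standard library are available. Lean on these libraries where they do the work, as an engineer would, in place of code of your own. Each camera call takes 0.05 s, during which the arm holds its last target. There are 200 camera calls.

## Task

Gently push the steel tuning comb along the clamp's bed until its far end sits fully home and square against the brass stop, then turn the clamp's black knob clockwise, following it as it screws down, until the foot holds the comb finger-tight (about 12 newtons, never more than 20). Let go and leave the comb clamped there; do not disturb the other things on the worktop.

Things in the scene. Friction and masses are not known exactly. Their poses are not given: they have to be found in the camera images.
- clamp: Blue C-frame clamp, fixed. Origin: under the vertical knob axis, on the worktop; x points from the open near side to the column (the way the comb is pushed home), y left, z up. Base 172 x 100 x 12 mm (x -95 to +77). Column 28 x 34 mm at x +41 to +69; a beam 26 mm wide, from 50 to 62 mm above the worktop, reaches from column to knob axis. Turned up to 0.35 rad.
- bed: Aluminium bed of the clamp, 34 mm wide, on which the comb lies; fixed in an episode, but its height differs from start to start. Origin on the knob axis, axes parallel to the clamp's; top face at z +20 mm of this frame, 21 to 24 mm above the worktop; reaches from x -85 mm to the brass stop.
- stop_face (a point): Brass end stop of the bed: the lower middle of its vertical face (facing -x of the clamp), level with the bed's top, 22 mm beyond the knob axis. The stop is 34 mm wide and 8 mm high.
- comb: Loose steel comb, 100 g: heel bar 80 (x) x 28 (y) x 6 (z) mm, thin teeth standing out 16 to 24 mm on its +y side. Origin: middle of the heel's underside. Starts on the bed 10 to 22 mm short of the stop, askew up to 0.08 rad, 2 mm aside. Home: far end (x +40) at the stop within 1.5 mm, square within 0.06 rad, 6 mm aside at most. Slides under 1.5 N; never press it over 20 N with the fingers.
- comb_near_end (a point): Middle of the heel's near end face (28 x 6 mm, 40 mm from the comb's origin on its -x side, 3 mm above its underside): push here, along the clamp's x.
- knob_top (a point): Centre of the top of the round black knurled knob (32 mm diameter, 22 mm tall, vertical axis), 100 mm above the worktop at the start. Knob, stem (8 mm diameter) and foot move up and down together: turned clockwise seen from above they sink 5 mm per radian, turned back they rise. 16 mm of free stem show between beam and raised knob.
- knob (a joint): Angle, rad: 0 fully raised (each start), grows clockwise from above, stop at 3. Steady drag 0.15 N m while turning (a hand that pauses feels about 0.1); stays where left. On the comb each 10 N of clamping adds 0.05 N m, or pushes the hand up instead; the pad gives 0.05 mm per N: 10 N more per 0.1 rad. Axial push or pull alters the clamping. Wanted: 5 to 20 N; above 25 N the comb is spoilt.
- cage_base: Bystander: gilt brass bird cage base, round, 100 mm diameter, 42 mm tall, origin under its middle. Leave alone.
- loupe: Bystander: chrome loupe standing upright, 34 mm diameter, 36 mm tall, origin under its middle. Leave alone.
- spudger: Bystander: black nylon spudger lying along its x, about 140 mm long, 13 mm wide, 7 mm thick, origin under its middle. Leave alone.
- dispenser: Bystander: white plastic parts dispenser, 110 x 100 x 96 mm, with a small drawer in front (-x) and a round grey button on top, fixed. Leave alone.
- stem: The clamp's steel stem, with the knob on top and a foot below. Origin on the knob axis, 60 mm below the knob's top, 40 mm above the worktop at the start. The foot ends in a stiff rubber pad, a disc of 16 mm diameter that does not turn; its underside lies 0 to 2.5 mm below this origin (set differently each time, not measured), so 7.5 to 13 mm above the comb's heel at the start.
Mind the look-alikes: they are no part of the job. Several things have the shape of the clamp; the one meant has the colours described above.

How it is judged:
By the outcome, as a careful person would: the job done as asked, in the order asked, and still so for the second after the job is handed in, with the robot touching nothing.
It also fails if it takes over 72 s, if anything falls off the work surface, if the arm or the gripper's body presses on something with over 40 N, if the wrist force passes 120 N, or if a joint passes its speed limit or range.

## Working session

There is one attempt and no reset: what is moved stays moved. The work goes in short steps, Python scripts to look and compute and a shell command to move; the robot and the scene stay as the last step left them, time stands still between calls to the robot, and variables do not carry over. Pictures are saved under pics/ and viewed, at most 10 in all, crops included, and the job is handed in when it is done.

```bash
mkdir -p pics; cat > h.py <<'E'
import numpy as np, cv2
from workcell import env
from scipy.spatial.transform import Rotation as R
def cam(name,s=None):
    c=env.calibration(name)
    f=200/np.tan(np.radians(c['vertical_fov'])/2)
    if 'cam_to_world' in c: T=np.array(c['cam_to_world'])
    else:
        s=s or env.get_state(); W=np.eye(4); W[:3,:3]=R.from_quat(s['ee_rot']).as_matrix(); W[:3,3]=s['tcp_pos']
        T=W@np.array(c['hand_eye'])
    return f,c['cx'],c['cy'],T
def onz(px,z,C):
    f,cx,cy,T=C
    d=T[:3,:3]@np.array([(px[0]-cx)/f,(px[1]-cy)/f,1]); o=T[:3,3]
    return o+d*(z-o[2])/d[2]
def proj(p,C):
    f,cx,cy,T=C
    q=T[:3,:3].T@(np.array(p)-T[:3,3]); return np.array([f*q[0]/q[2]+cx,f*q[1]/q[2]+cy])
def snap(name,fn=None):
    s=env.get_state(); im=env.read_camera(name)
    if fn: cv2.imwrite('pics/'+fn,im[:,:,::-1])
    return im,cam(name,s)
E
python3 - <<'E'
from h import *
s=env.get_state(); print(s)
for n in('scene','top'):
    im,C=snap(n,n+'0.png'); print(n,C[0],C[1],C[2],C[3].round(3).tolist())
    for q,z in(('knob_top',.1),('comb_near_end',.025),('clamp',0),('stop_face',.0225),('comb',.0225)):
        for d in env.mark_of(q,n): print(q,np.round(d['pixel'],1),round(d['confidence'],2),onz(d['pixel'],z,C).round(4))
E
```

```text
{'clock': 0.0, 'joint_pos': array([ 1.09591087,  0.47777817,  0.02234816,  1.55639118, -0.01149321,
        1.10930619, -0.08311492]), 'joint_vel': array([9.05216935e-04, 1.44256137e-03, 1.06639039e-03, 2.80987853e-05,
       2.46364856e-05, 3.19927008e-04, 1.10611211e-03]), 'tau': array([ 4.82878488e-05, -5.82847488e+01,  1.53468937e+00, -2.72608566e+01,
       -5.43340319e-02,  1.70175912e-02,  9.60270472e-05]), 'tcp_pos': array([ 0.24184057, -0.62957183,  0.22172205]), 'ee_rot': array([ 9.83229995e-01,  1.82367780e-01, -2.27817602e-04, -8.47182461e-04]), 'contact_force': array([-0.274865  , -0.29164211,  0.67075931]), 'ft_torque': array([ 0.01199577, -0.03254657, -0.04296902]), 'grip_force': 0.0, 'gripper_width': 0.9986972853307543}
scene 461.7146670949532 314.3264913578943 199.49496273651127 [[0.5, 0.712, -0.493, 1.081], [0.866, -0.404, 0.295, -0.323], [0.011, -0.574, -0.819, 1.037], [0.0, 0.0, 0.0, 1.0]]
knob_top [426.6 271.2] 0.64 [0.8113 0.1357 0.1   ]
knob_top [337.3 251.5] 0.62 [ 0.6696 -0.0122  0.1   ]
knob_top [331.2 228.6] 0.6 [0.61   0.0075 0.1   ]
knob_top [272.8 162.8]
[... 718 characters left out ...]
op [326.6 251.5] 0.7 [ 0.3625 -0.0217  0.1   ]
knob_top [353.8 100.6] 0.7 [ 0.7898 -0.1123  0.1   ]
knob_top [309.9 165.8] 0.53 [0.6021 0.0177 0.1   ]
knob_top [265.9  99.7] 0.5 [0.8007 0.1392 0.1   ]
knob_top [184.1 307.1] 0.44 [0.2251 0.3626 0.1   ]
knob_top [311.8 174.6] 0.32 [0.5768 0.0131 0.1   ]
comb_near_end [309.5 197.9] 0.76 [0.5245 0.0228 0.025 ]
clamp [324.3 253.5] 0.87 [ 0.363  -0.0158  0.    ]
clamp [193.4 303.5] 0.87 [0.2298 0.3652 0.    ]
clamp [271.2 115.8] 0.77 [0.7887 0.135  0.    ]
clamp [355.  111.9] 0.75 [ 0.793  -0.1227  0.    ]
clamp [312.8 175.4] 0.7 [ 0.5973  0.0118 -0.    ]
clamp [308.1 161.8] 0.4 [0.6397 0.025  0.    ]
comb [313.5 182.2] 0.86 [0.5716 0.01   0.0225]
```

```bash
python3 - <<'E'
import cv2,numpy as np
a=cv2.imread('pics/scene0.png');b=cv2.imread('pics/top0.png')
cv2.imwrite('pics/sc.png',cv2.resize(a[150:350,220:480],(780,600),interpolation=2))
cv2.imwrite('pics/tc.png',cv2.resize(b[60:320,160:420],(600,600),interpolation=2))
E
```

```text
(no output)
```

View pics/sc.png

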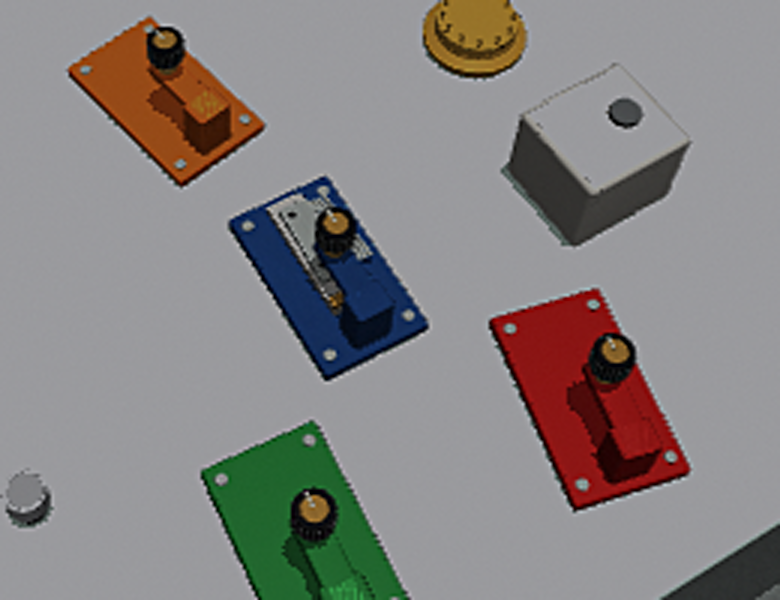

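View pics/tc.png

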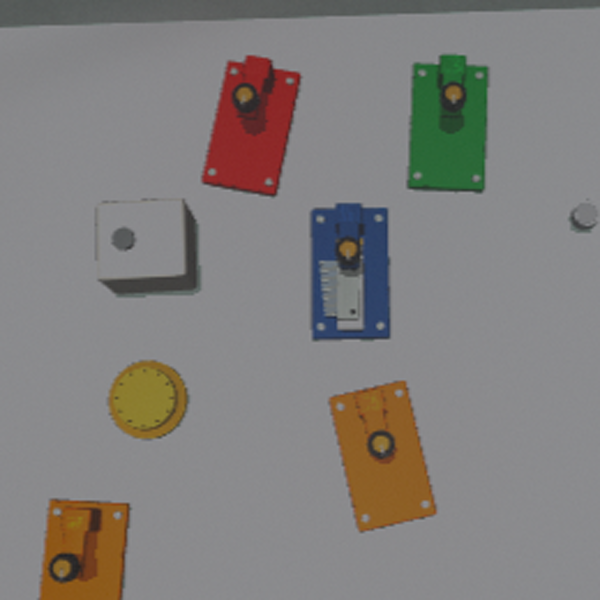

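The blue clamp sits in the middle (top view about px 312,175) with its x nearly along world +x. The other clamps are red, green and orange. Next I'll get its yaw from the base colour.

```bash
cat >> h.py <<'E'
def delta(p,yaw=None):
    s=env.get_state(); Q=R.from_quat(s['ee_rot']); d=Q.inv().apply(np.array(p)-s['tcp_pos'])/.025
    out='d '+str(d.round(3))
    if yaw is not None:
        T=R.from_matrix(np.array([[np.cos(yaw),np.sin(yaw),0],[np.sin(yaw),-np.cos(yaw),0],[0,0,-1.]]).reshape(3,3))
        out+=' a '+str((np.degrees((Q.inv()*T).as_rotvec())/8).round(3))
    print(out)
def blue(im,C,z=.012):
    h=cv2.cvtColor(im,cv2.COLOR_RGB2HSV); m=((abs(h[:,:,0].astype(int)-110)<14)&(h[:,:,1]>120)).astype('uint8')
    n,l,st,_=cv2.connectedComponentsWithStats(m); k=1+st[1:,4].argmax()
    v,u=np.nonzero(l==k); P=np.array([onz((a,b),z,C)[:2] for a,b in zip(u,v)],dtype='float32')
    return cv2.minAreaRect(P),len(P)
E
python3 - <<'E'
from h import *
im=cv2.imread('pics/top0.png')[:,:,::-1].copy()
print(blue(im,cam('top'))); print(np.round(env.calibration('wrist')['hand_eye'],3).tolist())
delta((.53,.015,.30),0.)
E
```

```text
(((0.5906794667243958, 0.01597919687628746), (0.09312063455581665, 0.1705750674009323), 88.35777282714844), 1017)
[[0.0, -0.96, -0.279, 0.077], [1.0, 0.0, 0.0, 0.0], [-0.0, -0.279, 0.96, -0.163], [0.0, 0.0, 0.0, 1.0]]
d [ 20.004 -19.958  -3.094] a [ 0.    -0.     2.627]
```

```bash
python3 -m crank '[{"dz":-2.0,"dx":1,"dy":-1},{"dx":2,"dy":-2,"dz":-3.1,"az":0.5},{"dx":3.2,"dy":-3.2,"dz":-3.1,"az":1},{"dx":4.5,"dy":-4.5,"dz":-3.1,"az":1.5},{"dx":5.8,"dy":-5.8,"dz":-3.1,"az":2},{"dx":7.1,"dy":-7.1,"dz":-3.1,"az":2.6},{"dx":8.4,"dy":-8.4,"dz":-3.1,"az":2.6},{"dx":9.7,"dy":-9.7,"dz":-3.1,"az":2.6},{"dx":11,"dy":-11,"dz":-3.1,"az":2.6},{"dx":12,"dy":-12,"dz":-3.1,"az":2.6}]'; python3 -c "
from h import *
delta((.53,.015,.30),0.)"
```

```text
d [ 20.004 -19.958  -3.094] a [ 0.    -0.     2.627]validation failed for argument at $[0]...
```

```bash
python3 -m crank '[{"dx":1,"dy":-1,"dz":-1,"ax":0,"ay":0,"az":0,"hand":87}]'; python3 -m crank --help | head -30
```

```text
clock: 0.7
tcp_pos: [0.2522, -0.5989, 0.244]
ee_rot: [0.984, 0.179, -0.002, -0.002]
contact_force: [0.8, -0.1, 0.4]
gripper_width: 0.994
grip_force: 0.0invalid input: not JSON, or not a number
```

```bash
python3 -m crank '[{"dx":1,"dy":-1,"dz":-1,"ax":0,"ay":0,"az":0.4,"hand":87},{"dx":2.2,"dy":-2.2,"dz":-2,"ax":0,"ay":0,"az":0.8,"hand":40},{"dx":3.5,"dy":-3.5,"dz":-2,"ax":0,"ay":0,"az":1.2,"hand":0},{"dx":4.8,"dy":-4.8,"dz":-2,"ax":0,"ay":0,"az":1.6,"hand":0},{"dx":6.1,"dy":-6.1,"dz":-2,"ax":0,"ay":0,"az":2.0,"hand":0},{"dx":7.4,"dy":-7.4,"dz":-2,"ax":0,"ay":0,"az":2.6,"hand":0},{"dx":8.7,"dy":-8.7,"dz":-2,"ax":0,"ay":0,"az":2.6,"hand":0},{"dx":10,"dy":-10,"dz":-2,"ax":0,"ay":0,"az":2.6,"hand":0},{"dx":11.3,"dy":-11.3,"dz":-2,"ax":0,"ay":0,"az":2.6,"hand":0},{"dx":12.5,"dy":-12.5,"dz":-2,"ax":0,"ay":0,"az":2.6,"hand":0}]'; python3 -c "
from h import *
delta((.53,.015,.30),0.)"
```

```text
clock: 1.7
tcp_pos: [0.4367, -0.1919, 0.2981]
ee_rot: [1.0, 0.002, 0.0, 0.0]
contact_force: [-0.1, -0.9, -0.2]
gripper_width: 0.21
grip_force: 0.0
d [ 3.768 -8.26  -0.077] a [ 0.003 -0.007  0.031]
```

```bash
python3 -m crank '[{"dx":0.4,"dy":-1.6,"dz":0.5,"ax":0,"ay":0,"az":0,"hand":0},{"dx":0.8,"dy":-3.2,"dz":1.5,"ax":0,"ay":0,"az":0,"hand":0},{"dx":1.3,"dy":-4.8,"dz":2.5,"ax":0,"ay":0,"az":0,"hand":0},{"dx":1.3,"dy":-6.4,"dz":3.5,"ax":0,"ay":0,"az":0,"hand":0},{"dx":1.3,"dy":-7.6,"dz":4,"ax":0,"ay":0,"az":0,"hand":0},{"dx":1.3,"dy":-8.3,"dz":4,"ax":0,"ay":0,"az":0,"hand":0},{"dx":1.3,"dy":-8.3,"dz":4,"ax":0,"ay":0,"az":0,"hand":0},{"dx":1.3,"dy":-8.3,"dz":4,"ax":0,"ay":0,"az":0,"hand":0}]'; python3 - <<'E'
from h import *
im,C=snap('wrist','w1.png')
print(C[0],blue(im,C))
for q,z in(('knob_top',.1),('comb_near_end',.025),('clamp',0),('stop_face',.0225),('comb',.0225)):
    for d in env.mark_of(q,'wrist'): print(q,np.round(d['pixel'],1),round(d['confidence'],2),onz(d['pixel'],z,C).round(4))
E
```

```text
clock: 2.5
tcp_pos: [0.4681, 0.013, 0.1979]
ee_rot: [1.0, 0.002, 0.0, 0.0]
contact_force: [0.6, -0.8, 0.7]
gripper_width: 0.009
grip_force: 0.0
355.8906962091983 (((0.5665472745895386, 0.016495924443006516), (0.09841954708099365, 0.12332995235919952), 89.30751037597656), 7757)
knob_top [316.5  12.6] 0.74 [0.5992 0.0157 0.1   ]
comb_near_end [311.8 120.8] 0.87 [0.5246 0.0205 0.025 ]
clamp [347.1 263.4] 0.76 [ 0.3683 -0.0179  0.    ]
clamp [316.1  36.4] 0.62 [0.5999 0.0169 0.    ]
comb [315.1  76.1] 0.77 [0.5638 0.0175 0.0225]
```

View pics/w1.png

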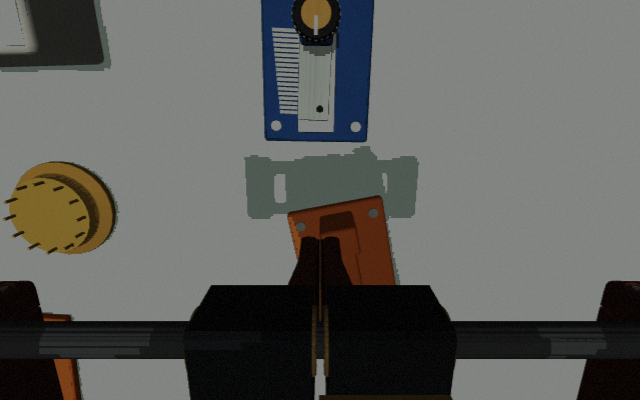

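Wrist view: blue base near edge from (265,139) to (367,141), comb heel near end at about (315,121), knob at (316,12). The detections agree with the picture.

```bash
python3 - <<'E'
from h import *
C=cam('wrist'); im=cv2.imread('pics/w1.png')[:,:,::-1].copy()
h=cv2.cvtColor(im,cv2.COLOR_RGB2HSV); m=(abs(h[:,:,0].astype(int)-110)<14)&(h[:,:,1]>120)
m[160:]=0
fits=[]
for side in (0,-1):
    P=np.array([onz((np.nonzero(m[v])[0][side]+(.0 if side==0 else 1),v+.5),.012,C)[:2] for v in range(5,130)])
    f=np.polyfit(P[:,0],P[:,1],1); fits.append(f); print('side',f, np.std(P[:,1]-np.polyval(f,P[:,0])))
P=np.array([onz((u+.5,np.nonzero(m[:,u])[0][-1]+1),.012,C)[:2] for u in list(range(272,360))])
f=np.polyfit(P[:,1],P[:,0],1); print('near',f)
mid=(fits[0]+fits[1])/2; x0=np.polyval(f,.015); print('near x',x0,'axis y at near',np.polyval(mid,x0),'knob xy',x0+.095,np.polyval(mid,x0+.095))
# bed edge/heel edges: grey profile
g=cv2.cvtColor(im,cv2.COLOR_RGB2GRAY)
print(g[105:140,315].tolist()); print(g[90,290:345].tolist()); print(g[127,290:345].tolist())
cv2.imwrite('pics/w1c.png',cv2.resize(im[0:150,240:390,::-1],(600,600),interpolation=0))
E
```

```text
side [-0.01255322  0.07180828] 0.000258198478791882
side [-0.0154985  -0.02482687] 0.0002894635701131021
near [0.01513144 0.50400712]
near x 0.5042340901540979 axis y at near 0.01641838523703633 knob xy 0.5992340901540979 0.01508592851217426
[127, 128, 125, 125, 126, 127, 127, 127, 125, 129, 128, 127, 129, 128, 127, 83, 129, 133, 134, 130, 129, 129, 127, 131, 132, 132, 127, 27, 42, 41, 45, 38, 37, 42, 35]
[125, 132, 132, 128, 130, 132, 131, 133, 120, 125, 127, 124, 125, 128, 126, 123, 128, 128, 125, 123, 123, 127, 127, 121, 117, 124, 124, 123, 128, 129, 127, 126, 124, 127, 127, 130, 128, 129, 130, 91, 119, 130, 131, 131, 87, 36, 34, 36, 39, 38, 37, 37, 39, 38, 35]
[37, 41, 38, 40, 37, 42, 38, 40, 117, 133, 130, 129, 131, 130, 130, 130, 131, 132, 133, 131, 134, 132, 133, 131, 131, 127, 131, 131, 131, 127, 131, 131, 130, 132, 130, 131, 130, 131, 132, 129, 131, 133, 131, 88, 48, 42, 40, 41, 39, 40, 39, 37, 40, 39, 37]
```

View pics/w1c.png

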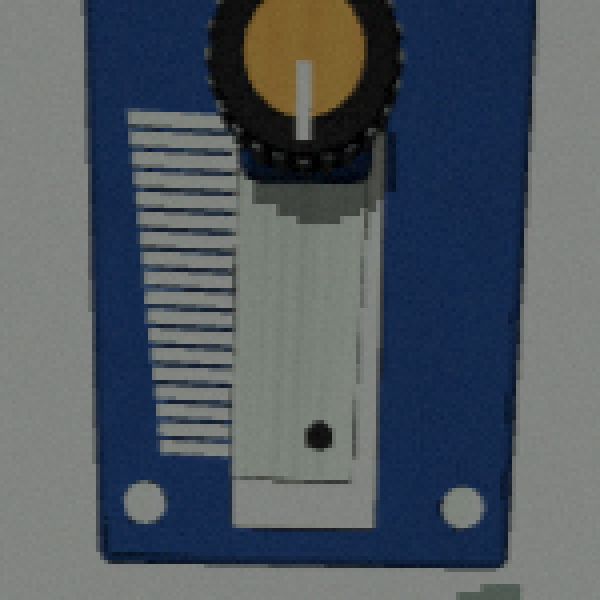

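```bash
python3 -m crank '[{"dx":0.6,"dy":-0.1,"dz":1,"ax":0,"ay":0,"az":0.1,"hand":0},{"dx":1.2,"dy":-0.25,"dz":2.2,"ax":0,"ay":0,"az":0.1,"hand":0},{"dx":1.3,"dy":-0.25,"dz":3.4,"ax":0,"ay":0,"az":0.1,"hand":0},{"dx":1.3,"dy":-0.25,"dz":4.6,"ax":0,"ay":0,"az":0.1,"hand":0},{"dx":1.3,"dy":-0.25,"dz":5.6,"ax":0,"ay":0,"az":0.1,"hand":0},{"dx":1.3,"dy":-0.25,"dz":6.2,"ax":0,"ay":0,"az":0.1,"hand":0},{"dx":1.3,"dy":-0.25,"dz":6.4,"ax":0,"ay":0,"az":0.1,"hand":0},{"dx":1.3,"dy":-0.25,"dz":6.4,"ax":0,"ay":0,"az":0.1,"hand":0},{"dx":1.3,"dy":-0.25,"dz":6.4,"ax":0,"ay":0,"az":0.1,"hand":0}]'; python3 -c "
from h import *
delta((.502,.0195,.0252),-.014)"
```

```text
clock: 3.7
tcp_pos: [0.501, 0.0198, 0.0384]
ee_rot: [1.0, -0.005, 0.001, -0.0]
contact_force: [0.6, 1.1, -0.1]
gripper_width: 0.003
grip_force: 0.0
d [0.039 0.013 0.529] a [-0.    -0.009  0.024]
```

```bash
python3 -m crank '[{"dx":0,"dy":0,"dz":0.3,"ax":0,"ay":0,"az":0,"hand":0},{"dx":0,"dy":0,"dz":0.53,"ax":0,"ay":0,"az":0,"hand":0},{"dx":0,"dy":0,"dz":0.53,"ax":0,"ay":0,"az":0,"hand":0},{"dx":0,"dy":0,"dz":0.53,"ax":0,"ay":0,"az":0,"hand":0}]';  python3 - <<'E'
from h import *
im,C=snap('wrist')
a=cv2.resize(im[0:300,200:440,::-1],(480,600),interpolation=0)
cv2.imwrite('pics/w2.png',a)
for q,z in(('comb_near_end',.025),('comb',.0225)):
    for d in env.mark_of(q,'wrist'): print(q,np.round(d['pixel'],1),round(d['confidence'],2),onz(d['pixel'],z,C).round(4))
print(proj(env.get_state()['tcp_pos'],C))
E
```

```text
clock: 4.1
tcp_pos: [0.5002, 0.0199, 0.0243]
ee_rot: [1.0, -0.005, -0.0, 0.0]
contact_force: [-0.4, -0.4, -0.2]
gripper_width: 0.005
grip_force: 0.0
comb_near_end [315.3 210.5] 0.55 [0.5255 0.0219 0.025 ]
comb [321.4 121.7] 0.58 [0.5668 0.0186 0.0225]
[319.72686153 258.12273402]
```

View pics/w2.png

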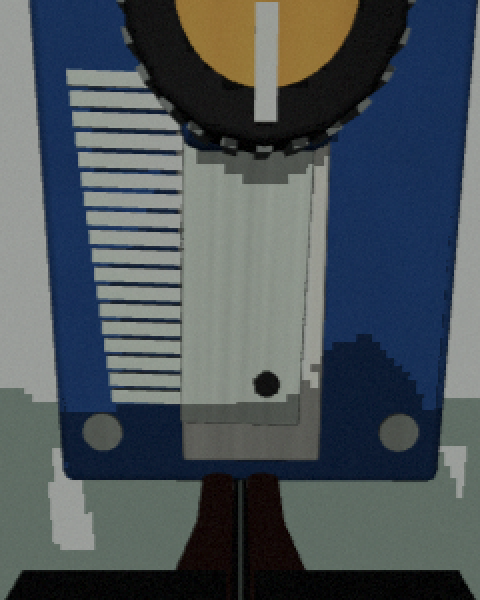

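Fingertips are centred behind the heel (crop column 241 for both) with about a 12 mm gap. I'll raise 1 mm, open slightly for a wider contact, and advance.

```bash
python3 -m crank '[{"dx":0.1,"dy":0,"dz":-0.04,"ax":0,"ay":0,"az":0,"hand":6},{"dx":0.2,"dy":0,"dz":-0.04,"ax":0,"ay":0,"az":0,"hand":6},{"dx":0.3,"dy":0,"dz":-0.04,"ax":0,"ay":0,"az":0,"hand":6},{"dx":0.36,"dy":0,"dz":-0.04,"ax":0,"ay":0,"az":0,"hand":6},{"dx":0.42,"dy":0,"dz":-0.04,"ax":0,"ay":0,"az":0,"hand":6},{"dx":0.48,"dy":0,"dz":-0.04,"ax":0,"ay":0,"az":0,"hand":6},{"dx":0.54,"dy":0,"dz":-0.04,"ax":0,"ay":0,"az":0,"hand":6},{"dx":0.6,"dy":0,"dz":-0.04,"ax":0,"ay":0,"az":0,"hand":6},{"dx":0.66,"dy":0,"dz":-0.04,"ax":0,"ay":0,"az":0,"hand":6},{"dx":0.72,"dy":0,"dz":-0.04,"ax":0,"ay":0,"az":0,"hand":6}]'
python3 -m crank '[{"dx":0.06,"dy":0,"dz":0,"ax":0,"ay":0,"az":0,"hand":6},{"dx":0.12,"dy":0,"dz":0,"ax":0,"ay":0,"az":0,"hand":6},{"dx":0.18,"dy":0,"dz":0,"ax":0,"ay":0,"az":0,"hand":6}]'
```

```text
clock: 5.25
tcp_pos: [0.5182, 0.0197, 0.0254]
ee_rot: [1.0, -0.005, -0.0, 0.0]
contact_force: [-1.1, 0.2, 0.8]
gripper_width: 0.068
grip_force: 0.4
clock: 5.55
tcp_pos: [0.523, 0.0198, 0.0254]
ee_rot: [1.0, -0.005, 0.0, -0.0]
contact_force: [-0.2, -0.1, -0.2]
gripper_width: 0.067
grip_force: 0.3
```

```bash
python3 -m crank '[{"dx":0.04,"dy":0,"dz":0,"ax":0,"ay":0,"az":0,"hand":6},{"dx":0.08,"dy":0,"dz":0,"ax":0,"ay":0,"az":0,"hand":6}]'
python3 - <<'E'
from h import *
im,C=snap('wrist')
cv2.imwrite('pics/w3.png',cv2.resize(im[0:300,200:440,::-1],(480,600),interpolation=0))
for q,z in(('comb_near_end',.025),('comb',.0225)):
    for d in env.mark_of(q,'wrist'): print(q,np.round(d['pixel'],1),round(d['confidence'],2),onz(d['pixel'],z,C).round(4))
E
```

```text
clock: 5.75
tcp_pos: [0.5249, 0.0197, 0.0254]
ee_rot: [1.0, -0.005, -0.0, 0.0]
contact_force: [0.1, 1.0, -0.4]
gripper_width: 0.066
grip_force: 0.3
comb_near_end [317.5 235.6] 0.93 [0.5369 0.0208 0.025 ]
```

View pics/w3.png

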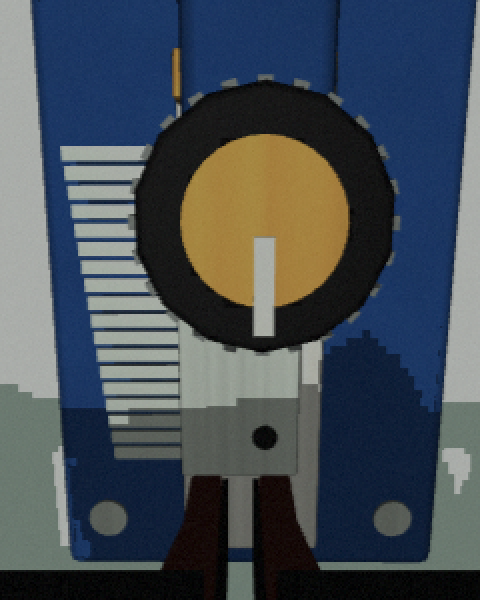

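The fingers sit flat on the near end (crop row 475) and the comb now looks square. About 4 mm remain.

```bash
python3 -m crank '[{"dx":0.03,"dy":0,"dz":0,"ax":0,"ay":0,"az":0,"hand":6},{"dx":0.06,"dy":0,"dz":0,"ax":0,"ay":0,"az":0,"hand":6},{"dx":0.09,"dy":0,"dz":0,"ax":0,"ay":0,"az":0,"hand":6}]'
python3 -m crank '[{"dx":0.02,"dy":0,"dz":0,"ax":0,"ay":0,"az":0,"hand":6},{"dx":0.04,"dy":0,"dz":0,"ax":0,"ay":0,"az":0,"hand":6},{"dx":0.04,"dy":0,"dz":0,"ax":0,"ay":0,"az":0,"hand":6}]'
```

```text
clock: 6.2
tcp_pos: [0.5269, 0.0197, 0.0254]
ee_rot: [1.0, -0.005, -0.0, 0.0]
contact_force: [-2.1, 0.7, 1.2]
gripper_width: 0.066
grip_force: 0.7
clock: 6.5
tcp_pos: [0.5281, 0.0197, 0.0254]
ee_rot: [1.0, -0.005, 0.0, 0.0]
contact_force: [-0.7, -0.7, 0.8]
gripper_width: 0.067
grip_force: 0.5
```

```bash
python3 -m crank '[{"dx":0.02,"dy":0,"dz":0,"ax":0,"ay":0,"az":0,"hand":6},{"dx":0.03,"dy":0,"dz":0,"ax":0,"ay":0,"az":0,"hand":6},{"dx":0.03,"dy":0,"dz":0,"ax":0,"ay":0,"az":0,"hand":6}]'
```

```text
clock: 6.8
tcp_pos: [0.5289, 0.0197, 0.0254]
ee_rot: [1.0, -0.005, 0.0, 0.0]
contact_force: [-1.6, -0.1, 0.3]
gripper_width: 0.066
grip_force: 0.6
```

```bash
python3 -m crank '[{"dx":0.02,"dy":0,"dz":0,"ax":0,"ay":0,"az":0,"hand":6},{"dx":0.03,"dy":0,"dz":0,"ax":0,"ay":0,"az":0,"hand":6},{"dx":0.03,"dy":0,"dz":0,"ax":0,"ay":0,"az":0,"hand":6}]'
```

```text
clock: 7.1
tcp_pos: [0.5292, 0.0196, 0.0253]
ee_rot: [1.0, -0.005, -0.0, 0.0]
contact_force: [-2.9, -0.6, 2.7]
gripper_width: 0.069
grip_force: 1.4
```

```bash
python3 -m crank '[{"dx":0.02,"dy":0,"dz":0,"ax":0,"ay":0,"az":0,"hand":6},{"dx":0.03,"dy":0,"dz":0,"ax":0,"ay":0,"az":0,"hand":6},{"dx":0.03,"dy":0,"dz":0,"ax":0,"ay":0,"az":0,"hand":6}]'
```

```text
clock: 7.4
tcp_pos: [0.5293, 0.0196, 0.0253]
ee_rot: [1.0, -0.005, -0.001, 0.0]
contact_force: [-5.7, 0.2, 5.0]
gripper_width: 0.065
grip_force: 2.7
```

The stop is reached (TCP stalled at 0.529, force rising). One slightly firmer push to square it, then I'll back off.

```bash
python3 -m crank '[{"dx":0.02,"dy":0,"dz":0,"ax":0,"ay":0,"az":0,"hand":6},{"dx":0.02,"dy":0,"dz":0,"ax":0,"ay":0,"az":0,"hand":6}]'
python3 -m crank '[{"dx":-0.08,"dy":0,"dz":0,"ax":0,"ay":0,"az":0,"hand":6},{"dx":-0.4,"dy":0,"dz":0,"ax":0,"ay":0,"az":0,"hand":6},{"dx":-0.8,"dy":0,"dz":-0.3,"ax":0,"ay":0,"az":0,"hand":6},{"dx":-1.2,"dy":0,"dz":-0.8,"ax":0,"ay":0,"az":0,"hand":6},{"dx":-1.2,"dy":0,"dz":-1.6,"ax":0,"ay":0,"az":0,"hand":6},{"dx":-1.2,"dy":0,"dz":-2.8,"ax":0,"ay":0,"az":0,"hand":6},{"dx":-1.2,"dy":0,"dz":-4.2,"ax":0,"ay":0,"az":0,"hand":6},{"dx":-1.2,"dy":0,"dz":-5.2,"ax":0,"ay":0,"az":0,"hand":6},{"dx":-1.2,"dy":0,"dz":-5.2,"ax":0,"ay":0,"az":0,"hand":6},{"dx":-1.2,"dy":0,"dz":-5.2,"ax":0,"ay":0,"az":0,"hand":6}]'
python3 - <<'E'
from h import *
im,C=snap('wrist')
cv2.imwrite('pics/w4.png',cv2.resize(im[0:200,220:420,::-1],(600,600),interpolation=0))
for q,z in(('comb_near_end',.025),('comb',.0225),('knob_top',.1),('stop_face',.0225)):
    for d in env.mark_of(q,'wrist'): print(q,np.round(d['pixel'],1),round(d['confidence'],2),onz(d['pixel'],z,C).round(4))
E
```

```text
clock: 7.6
tcp_pos: [0.5293, 0.0196, 0.0252]
ee_rot: [1.0, -0.005, -0.001, 0.0]
contact_force: [-6.8, 0.7, 4.9]
gripper_width: 0.073
grip_force: 3.2
clock: 8.6
tcp_pos: [0.5007, 0.0198, 0.1559]
ee_rot: [1.0, -0.005, 0.001, 0.0]
contact_force: [-0.5, 0.3, -1.1]
gripper_width: 0.068
grip_force: 0.0
comb_near_end [323.8  69.9] 0.61 [0.5986 0.0157 0.025 ]
comb_near_end [318.5 141.9] 0.55 [0.5431 0.0204 0.025 ]
comb [319.3  91.8] 0.84 [0.5824 0.0193 0.0225]
knob_top [325.4  60.8] 0.87 [0.5982 0.0156 0.1   ]
```

View pics/w4.png

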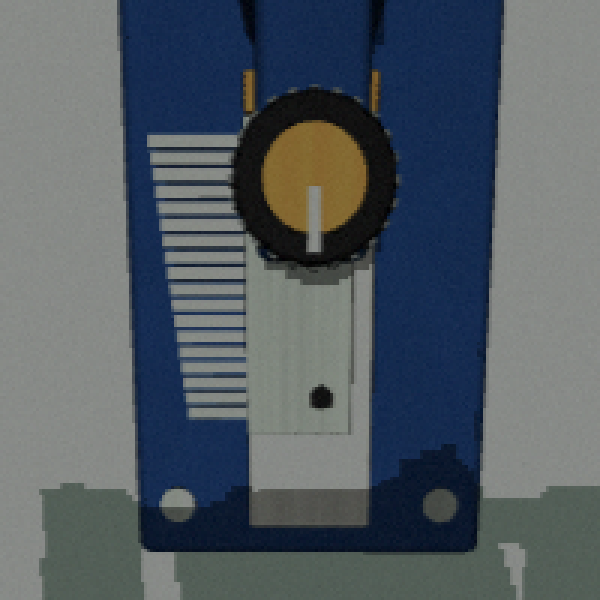

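Comb is home and square: the far end is hidden under the beam, and its near end at 0.542 matches the expected 0.541. Now the knob; I'll check the wrist joint's range first.

```bash
cat >> h.py <<'E'
def avg(n=4):
    F=[];T=[];G=[]
    for i in range(n):
        env.read_camera('wrist'); s=env.get_state(); F.append(s['contact_force']);T.append(s['ft_torque']);G.append(s['grip_force'])
    y=np.arctan2(*R.from_quat(s['ee_rot']).as_matrix()[[1,0],0])
    print('t',round(s['clock'],2),'F',np.mean(F,0).round(2),'T',np.mean(T,0).round(3),'sd',np.std(T,0).round(3)[2],'grip',np.mean(G).round(1),'pos',np.round(s['tcp_pos'],4),'yaw',round(y,4),'w',round(s['gripper_width']*87.8,1))
E
python3 - <<'E'
from h import *
avg(); print(env.get_state()['joint_pos'].round(3)); delta((.5988,.0155,.15),0)
E
python3 -m crank '[{"dx":0.4,"dy":0,"dz":0,"ax":0,"ay":0,"az":-1,"hand":55},{"dx":0.8,"dy":0.05,"dz":0,"ax":0,"ay":0,"az":-2,"hand":55},{"dx":1.2,"dy":0.1,"dz":0,"ax":0,"ay":0,"az":-3,"hand":55},{"dx":1.7,"dy":0.1,"dz":0,"ax":0,"ay":0,"az":-4,"hand":55},{"dx":2.2,"dy":0.15,"dz":0,"ax":0,"ay":0,"az":-5,"hand":55},{"dx":2.7,"dy":0.15,"dz":0,"ax":0,"ay":0,"az":-6,"hand":55},{"dx":3.2,"dy":0.15,"dz":0,"ax":0,"ay":0,"az":-7,"hand":55},{"dx":3.6,"dy":0.15,"dz":0,"ax":0,"ay":0,"az":-8,"hand":55},{"dx":3.92,"dy":0.15,"dz":0,"ax":0,"ay":0,"az":-9,"hand":55},{"dx":3.92,"dy":0.15,"dz":0,"ax":0,"ay":0,"az":-10,"hand":55}]'
python3 - <<'E'
from h import *
avg(2); print(env.get_state()['joint_pos'].round(3)); delta((.5988,.0155,.081),1.40)
E
```

```text
t 9.05 F [-0.03  0.12  0.1 ] T [ 0.025 -0.002 -0.003] sd 0.047 grip 0.0 pos [0.5006 0.02   0.1549] yaw -0.0101 w 5.8
[ 0.172  0.304 -0.397  2.01   0.153  0.857 -1.89 ]
d [3.931 0.14  0.193] a [-0.     0.007 -0.072]
clock: 10.05
tcp_pos: [0.5997, 0.0151, 0.1551]
ee_rot: [0.768, 0.641, 0.0, -0.0]
contact_force: [-0.4, -0.7, 0.5]
gripper_width: 0.624
grip_force: 0.0
t 10.15 F [0.08 0.01 0.22] T [-0.047 -0.034 -0.052] sd 0.023 grip 0.0 pos [0.5988 0.0151 0.1549] yaw 1.387 w 55.0
[ 0.358  0.505 -0.649  1.773  0.358  0.985 -0.616]
d [1.300e-02 1.000e-03 2.956e+00] a [-0.006 -0.004 -0.093]
```

Clockwise drives joint 7 negative, so I'll pre-turn another 56° counter-clockwise, then descend over the knob.

```bash
python3 -m crank '[{"dx":0,"dy":0,"dz":0.2,"ax":0,"ay":0,"az":-1,"hand":55},{"dx":0,"dy":0,"dz":0.5,"ax":0,"ay":0,"az":-2,"hand":55},{"dx":0,"dy":0,"dz":0.9,"ax":0,"ay":0,"az":-3,"hand":55},{"dx":0,"dy":0,"dz":1.3,"ax":0,"ay":0,"az":-4,"hand":55},{"dx":0,"dy":0,"dz":1.8,"ax":0,"ay":0,"az":-5,"hand":55},{"dx":0,"dy":0,"dz":2.3,"ax":0,"ay":0,"az":-6,"hand":55},{"dx":0,"dy":0,"dz":2.7,"ax":0,"ay":0,"az":-7,"hand":55},{"dx":0,"dy":0,"dz":2.9,"ax":0,"ay":0,"az":-7,"hand":55},{"dx":0,"dy":0,"dz":2.96,"ax":0,"ay":0,"az":-7,"hand":55},{"dx":0,"dy":0,"dz":2.96,"ax":0,"ay":0,"az":-7,"hand":55}]'
python3 - <<'E'
from h import *
avg(2); print(env.get_state()['joint_pos'].round(3)); delta((.5988,.0155,.081),2.36)
im,C=snap('wrist','w5.png')
E
```

```text
clock: 11.15
tcp_pos: [0.5988, 0.0153, 0.0816]
ee_rot: [0.381, 0.925, -0.0, 0.0]
contact_force: [0.1, -0.3, 0.7]
gripper_width: 0.624
grip_force: 0.0
t 11.25 F [-0.12 -0.32  0.12] T [ 0.008 -0.108 -0.031] sd 0.019 grip 0.0 pos [0.5991 0.0153 0.082 ] yaw 2.3612 w 55.1
[ 0.461  0.659 -0.811  1.816  0.59   0.926  0.175]
d [ 0.014 -0.005  0.04 ] a [0.004 0.006 0.009]
```

View pics/w5.png

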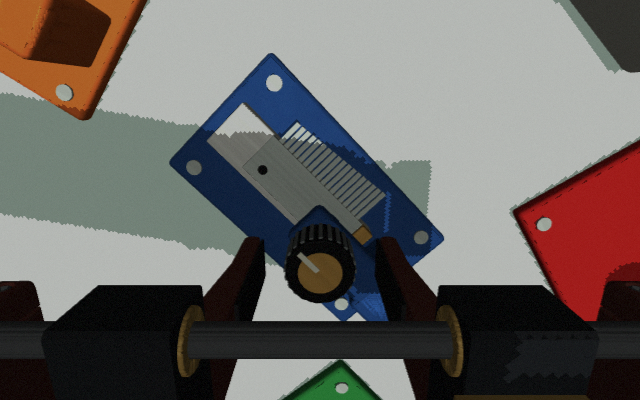

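The knob is centred between the fingers (column 320), and the comb's far end touches the brass stop at about (357,230). Closing.

```bash
python3 -m crank '[{"dx":0,"dy":0,"dz":0.03,"ax":0,"ay":0,"az":0,"hand":28},{"dx":0,"dy":0,"dz":0.03,"ax":0,"ay":0,"az":0,"hand":28},{"dx":0,"dy":0,"dz":0.03,"ax":0,"ay":0,"az":0,"hand":28},{"dx":0,"dy":0,"dz":0.03,"ax":0,"ay":0,"az":0,"hand":28},{"dx":0,"dy":0,"dz":0.03,"ax":0,"ay":0,"az":0,"hand":28},{"dx":0,"dy":0,"dz":0.03,"ax":0,"ay":0,"az":0,"hand":28}]'
python3 -c "
from h import *
avg(4)"
```

```text
clock: 11.9
tcp_pos: [0.599, 0.0154, 0.0808]
ee_rot: [0.379, 0.925, 0.0, 0.0]
contact_force: [1.4, 0.3, 0.7]
gripper_width: 0.358
grip_force: 30.0
t 12.1 F [1.05 1.15 0.57] T [ 0.182 -0.296  0.014] sd 0.028 grip 30.0 pos [0.599  0.0154 0.0808] yaw 2.3635 w 31.3
```

```bash
python3 -m crank '[{"dx":0,"dy":0,"dz":0.014,"ax":0,"ay":0,"az":0.5,"hand":28},{"dx":0,"dy":0,"dz":0.042,"ax":0,"ay":0,"az":1.5,"hand":28},{"dx":0,"dy":0,"dz":0.07,"ax":0,"ay":0,"az":2.5,"hand":28},{"dx":0,"dy":0,"dz":0.098,"ax":0,"ay":0,"az":3.5,"hand":28},{"dx":0,"dy":0,"dz":0.126,"ax":0,"ay":0,"az":4.5,"hand":28},{"dx":0,"dy":0,"dz":0.154,"ax":0,"ay":0,"az":5.5,"hand":28},{"dx":0,"dy":0,"dz":0.182,"ax":0,"ay":0,"az":6.5,"hand":28},{"dx":0,"dy":0,"dz":0.21,"ax":0,"ay":0,"az":7.5,"hand":28},{"dx":0,"dy":0,"dz":0.224,"ax":0,"ay":0,"az":8,"hand":28},{"dx":0,"dy":0,"dz":0.224,"ax":0,"ay":0,"az":8,"hand":28}]'
python3 -c "
from h import *
avg(5); print(env.get_state()['joint_pos'].round(3))"
```

```text
clock: 13.1
tcp_pos: [0.5982, 0.0152, 0.0752]
ee_rot: [0.812, 0.584, -0.001, 0.0]
contact_force: [-1.8, 1.3, 3.7]
gripper_width: 0.359
grip_force: 30.0
t 13.35 F [-2.86  0.21  4.73] T [ 0.069  0.749 -0.078] sd 0.01 grip 30.0 pos [0.5982 0.0152 0.0751] yaw 1.2474 w 31.9
[ 0.283  0.59  -0.552  1.832  0.404  0.835 -0.793]
```

```bash
python3 -m crank '[{"dx":0,"dy":0,"dz":0.012,"ax":0,"ay":0,"az":0.5,"hand":28},{"dx":0,"dy":0,"dz":0.024,"ax":0,"ay":0,"az":1,"hand":28},{"dx":0,"dy":0,"dz":0.036,"ax":0,"ay":0,"az":1.5,"hand":28},{"dx":0,"dy":0,"dz":0.048,"ax":0,"ay":0,"az":2,"hand":28},{"dx":0,"dy":0,"dz":0.048,"ax":0,"ay":0,"az":2,"hand":28}]'
python3 - <<'E'
from h import *
avg(5); im,C=snap('wrist','w6.png')
E
```

```text
clock: 13.85
tcp_pos: [0.598, 0.0154, 0.0737]
ee_rot: [0.885, 0.465, -0.001, -0.0]
contact_force: [-3.7, 1.0, 3.2]
gripper_width: 0.359
grip_force: 30.0
t 14.1 F [-4.79  0.79  5.33] T [ 0.235  1.145 -0.055] sd 0.023 grip 30.0 pos [0.5981 0.0153 0.0737] yaw 0.9691 w 30.9
```

View pics/w6.png

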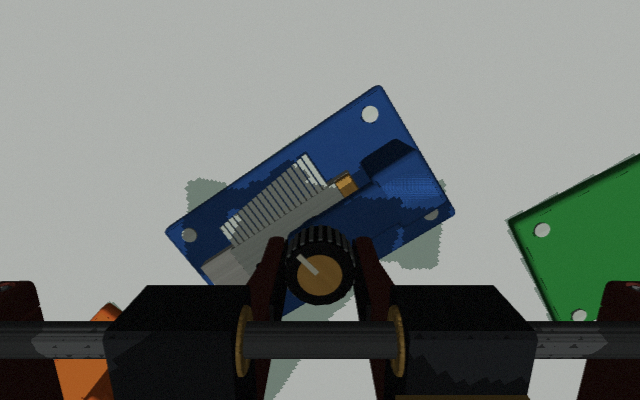

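No slip: the pointer is at the same spot relative to the fingers. Continuing in small turns while relieving the side load.

```bash
python3 -m crank '[{"dx":-0.01,"dy":-0.013,"dz":0.003,"ax":0,"ay":0,"az":0.4,"hand":28},{"dx":-0.018,"dy":-0.026,"dz":0.006,"ax":0,"ay":0,"az":0.8,"hand":28},{"dx":-0.018,"dy":-0.026,"dz":0.006,"ax":0,"ay":0,"az":0.8,"hand":28}]'
python3 -c "
from h import *
avg(5)"
python3 -m crank '[{"dx":0,"dy":0,"dz":0.007,"ax":0,"ay":0,"az":0.25,"hand":28},{"dx":0,"dy":0,"dz":0.014,"ax":0,"ay":0,"az":0.5,"hand":28},{"dx":0,"dy":0,"dz":0.014,"ax":0,"ay":0,"az":0.5,"hand":28}]'
python3 -c "
from h import *
avg(5)"
```

```text
clock: 14.45
tcp_pos: [0.5978, 0.0154, 0.0733]
ee_rot: [0.91, 0.416, -0.0, -0.0]
contact_force: [-1.9, 1.2, -0.8]
gripper_width: 0.356
grip_force: 30.0
t 14.7 F [-1.46  2.   -1.07] T [0.41  0.43  0.005] sd 0.046 grip 30.0 pos [0.5978 0.0153 0.0733] yaw 0.8568 w 31.9
clock: 15.0
tcp_pos: [0.5977, 0.0154, 0.0731]
ee_rot: [0.924, 0.382, -0.0, -0.0]
contact_force: [-2.1, 2.8, -3.8]
gripper_width: 0.354
grip_force: 30.0
t 15.25 F [-1.03  2.33 -5.01] T [0.619 0.324 0.002] sd 0.026 grip 30.0 pos [0.5977 0.0154 0.0731] yaw 0.7859 w 31.3
```

```bash
cat >> h.py <<'E'
def now():
    s=env.get_state(); y=np.arctan2(*R.from_quat(s['ee_rot']).as_matrix()[[1,0],0])
    print('now',round(s['clock'],2),'F',s['contact_force'].round(1),'Tz',round(s['ft_torque'][2],3),'tau7',s['tau'][6].round(4),'z',round(s['tcp_pos'][2],5),'yaw',round(y,4),'q7',s['joint_pos'][6].round(3))
E
python3 -m crank '[{"dx":0,"dy":0,"dz":0.014,"ax":0,"ay":0,"az":0.25,"hand":28},{"dx":0,"dy":0,"dz":0.022,"ax":0,"ay":0,"az":0.5,"hand":28}]' >/dev/null
python3 -c "
from h import *
now(); avg(4); now()"
python3 -m crank '[{"dx":0,"dy":0,"dz":0.01,"ax":0,"ay":0,"az":0.25,"hand":28},{"dx":0,"dy":0,"dz":0.018,"ax":0,"ay":0,"az":0.5,"hand":28}]' >/dev/null
python3 -c "
from h import *
now(); avg(4); now()"
```

```text
now 15.45 F [-1.3  2.  -4.2] Tz 0.155 tau7 0.2542 z 0.07271 yaw 0.7145 q7 -1.251
t 15.65 F [-2.38  3.15 -4.51] T [0.753 0.509 0.047] sd 0.041 grip 30.0 pos [0.5977 0.0154 0.0727] yaw 0.7165 w 31.1
now 15.65 F [-2.8  3.6 -4.1] Tz -0.007 tau7 -0.0826 z 0.07271 yaw 0.7165 q7 -1.25
now 15.85 F [-2.7  3.6 -2.9] Tz 0.209 tau7 0.2787 z 0.07235 yaw 0.6435 q7 -1.312
t 16.05 F [-3.8   3.78 -3.61] T [0.869 0.784 0.054] sd 0.043 grip 30.0 pos [0.5977 0.0154 0.0723] yaw 0.6461 w 31.4
now 16.05 F [-3.4  3.8 -3.3] Tz 0.03 tau7 -0.0739 z 0.07233 yaw 0.6461 q7 -1.31
```

```bash
N='from h import *
now()'
python3 -m crank '[{"dx":0,"dy":0,"dz":0.007,"ax":0,"ay":0,"az":0.25,"hand":28}]' >/dev/null; python3 -c "$N"
python3 -m crank '[{"dx":0,"dy":0,"dz":0.007,"ax":0,"ay":0,"az":0.25,"hand":28}]' >/dev/null; python3 -c "$N"
python3 -m crank '[{"dx":0,"dy":0,"dz":0.007,"ax":0,"ay":0,"az":0.25,"hand":28}]' >/dev/null; python3 -c "$N"
python3 -m crank '[{"dx":0,"dy":0,"dz":0.007,"ax":0,"ay":0,"az":0.25,"hand":28}]' >/dev/null; python3 -c "$N"
```

```text
now 16.15 F [-2.9  3.9 -2.8] Tz 0.188 tau7 0.4886 z 0.07218 yaw 0.6111 q7 -1.34
now 16.25 F [-3.9  3.7 -2.8] Tz 0.125 tau7 0.2479 z 0.072 yaw 0.5753 q7 -1.371
now 16.35 F [-3.5  3.6 -2.9] Tz 0.156 tau7 0.2292 z 0.0718 yaw 0.5404 q7 -1.4
now 16.45 F [-3.4  2.7 -2.9] Tz 0.121 tau7 0.2282 z 0.07165 yaw 0.5056 q7 -1.43
```

```bash
N='from h import *
now()'
python3 -m crank '[{"dx":0,"dy":0,"dz":0.007,"ax":0,"ay":0,"az":0.25,"hand":28}]' >/dev/null; python3 -c "$N"
python3 -m crank '[{"dx":0,"dy":0,"dz":0.007,"ax":0,"ay":0,"az":0.25,"hand":28}]' >/dev/null; python3 -c "$N"
python3 -m crank '[{"dx":0,"dy":0,"dz":0.007,"ax":0,"ay":0,"az":0.25,"hand":28}]' >/dev/null; python3 -c "$N"
python3 -m crank '[{"dx":0,"dy":0,"dz":0.007,"ax":0,"ay":0,"az":0.25,"hand":28}]' >/dev/null; python3 -c "$N"
```

```text
now 16.55 F [-3.6  3.9 -2.6] Tz 0.145 tau7 0.228 z 0.07147 yaw 0.4707 q7 -1.46
now 16.65 F [-3.4  5.1 -3.4] Tz 0.145 tau7 0.2278 z 0.0713 yaw 0.4358 q7 -1.49
now 16.75 F [-3.2  4.4 -2.5] Tz 0.184 tau7 0.2276 z 0.07113 yaw 0.401 q7 -1.52
now 16.85 F [-3.   3.7 -2.3] Tz 0.205 tau7 0.2274 z 0.07097 yaw 0.366 q7 -1.549
```

```bash
N='from h import *
now()'
python3 -m crank '[{"dx":0,"dy":0,"dz":0.007,"ax":0,"ay":0,"az":0.25,"hand":28}]' >/dev/null; python3 -c "$N"
python3 -m crank '[{"dx":0,"dy":0,"dz":0.007,"ax":0,"ay":0,"az":0.25,"hand":28}]' >/dev/null; python3 -c "$N"
```

```text
now 16.95 F [-3.1  3.4 -2.6] Tz 0.211 tau7 0.2272 z 0.07079 yaw 0.3312 q7 -1.579
now 17.05 F [-3.4  4.5 -3.1] Tz 0.175 tau7 0.227 z 0.0706 yaw 0.2963 q7 -1.609
```

tau7 is a very clean indicator (0.227 steady), so contact will show as a rise. Continuing.

```bash
N='from h import *
now()'
python3 -m crank '[{"dx":0,"dy":0,"dz":0.007,"ax":0,"ay":0,"az":0.25,"hand":28}]' >/dev/null; python3 -c "$N"
python3 -m crank '[{"dx":0,"dy":0,"dz":0.007,"ax":0,"ay":0,"az":0.25,"hand":28}]' >/dev/null; python3 -c "$N"
python3 -m crank '[{"dx":0,"dy":0,"dz":0.007,"ax":0,"ay":0,"az":0.25,"hand":28}]' >/dev/null; python3 -c "$N"
```

```text
now 17.15 F [-3.9  4.1 -3.8] Tz 0.205 tau7 0.2268 z 0.07043 yaw 0.2614 q7 -1.638
now 17.25 F [-4.1  4.  -3.9] Tz 0.17 tau7 0.2266 z 0.07025 yaw 0.2266 q7 -1.668
now 17.35 F [-3.3  4.5 -3.5] Tz 0.176 tau7 0.2263 z 0.07007 yaw 0.1917 q7 -1.698
```

```bash
N='from h import *
now()'
python3 -m crank '[{"dx":0,"dy":0,"dz":0.007,"ax":0,"ay":0,"az":0.25,"hand":28}]' >/dev/null; python3 -c "$N"
python3 -m crank '[{"dx":0,"dy":0,"dz":0.007,"ax":0,"ay":0,"az":0.25,"hand":28}]' >/dev/null; python3 -c "$N"
python3 -m crank '[{"dx":0,"dy":0,"dz":0.007,"ax":0,"ay":0,"az":0.25,"hand":28}]' >/dev/null; python3 -c "$N"
```

```text
now 17.45 F [-3.2  3.3 -2.7] Tz 0.151 tau7 0.2261 z 0.06992 yaw 0.1569 q7 -1.727
now 17.55 F [-3.3  5.  -2.9] Tz 0.132 tau7 0.2255 z 0.06972 yaw 0.1219 q7 -1.757
now 17.65 F [-4.1  4.3 -2.9] Tz 0.189 tau7 0.214 z 0.06962 yaw 0.0871 q7 -1.787
```

```bash
N='from h import *
now()'
python3 -m crank '[{"dx":0,"dy":0,"dz":0.005,"ax":0,"ay":0,"az":0.15,"hand":28}]' >/dev/null; python3 -c "$N"
```

```text
now 17.75 F [-4.2  4.6 -1.3] Tz 0.188 tau7 -0.0554 z 0.06949 yaw 0.0664 q7 -1.804
```

```bash
N='from h import *
now()'
python3 -m crank '[{"dx":0,"dy":0,"dz":0.004,"ax":0,"ay":0,"az":0.15,"hand":28}]' >/dev/null; python3 -c "$N"
python3 -m crank '[{"dx":0,"dy":0,"dz":0.004,"ax":0,"ay":0,"az":0.15,"hand":28}]' >/dev/null; python3 -c "$N;avg(4);now()"
```

```text
now 17.85 F [-4.3  4.9 -1. ] Tz 0.171 tau7 0.0364 z 0.06944 yaw 0.0459 q7 -1.822
now 17.95 F [-3.2  4.  -2.3] Tz 0.229 tau7 0.0372 z 0.06935 yaw 0.025 q7 -1.839
t 18.15 F [-3.94  4.52 -2.65] T [1.154 0.92  0.141] sd 0.039 grip 30.0 pos [0.5977 0.0159 0.0693] yaw 0.0256 w 31.4
now 18.15 F [-3.8  3.7 -2.2] Tz 0.105 tau7 -0.1344 z 0.06931 yaw 0.0256 q7 -1.839
```

tau7 (damping-corrected) began shifting at yaw ≈ 0.12. It is now 0.054 N·m beyond the free value, meaning roughly 10 N of clamping. One small final step.

```bash
N='from h import *
now()'
python3 -m crank '[{"dx":0,"dy":0,"dz":0.004,"ax":0,"ay":0,"az":0.15,"hand":28}]' >/dev/null; python3 -c "$N;avg(4);now()"
```

```text
now 18.25 F [-4.   4.4 -2.4] Tz 0.239 tau7 0.1853 z 0.06926 yaw 0.0046 q7 -1.857
t 18.45 F [-4.08  4.42 -2.21] T [1.182 0.946 0.142] sd 0.042 grip 30.0 pos [0.5977 0.016  0.0693] yaw 0.0048 w 31.7
now 18.45 F [-4.6  5.  -2.5] Tz 0.092 tau7 -0.1461 z 0.06927 yaw 0.0048 q7 -1.857
```

About 12 N. Release and lift.

```bash
python3 -m crank '[{"dx":0,"dy":0,"dz":0,"ax":0,"ay":0,"az":0,"hand":50},{"dx":0,"dy":0,"dz":0,"ax":0,"ay":0,"az":0,"hand":50},{"dx":0,"dy":0,"dz":0,"ax":0,"ay":0,"az":0,"hand":50},{"dx":0,"dy":0,"dz":0,"ax":0,"ay":0,"az":0,"hand":50},{"dx":0,"dy":0,"dz":-0.5,"ax":0,"ay":0,"az":0,"hand":50},{"dx":0,"dy":0,"dz":-1.5,"ax":0,"ay":0,"az":0,"hand":50},{"dx":0,"dy":0,"dz":-2.5,"ax":0,"ay":0,"az":0,"hand":50},{"dx":-1,"dy":0,"dz":-3.5,"ax":0,"ay":0,"az":0,"hand":50},{"dx":-2.5,"dy":0,"dz":-3.5,"ax":0,"ay":0,"az":0,"hand":50},{"dx":-4,"dy":0,"dz":-3.5,"ax":0,"ay":0,"az":0,"hand":50}]'
python3 -m crank '[{"dx":0,"dy":0,"dz":0,"ax":0,"ay":0,"az":0,"hand":50},{"dx":0,"dy":0,"dz":0,"ax":0,"ay":0,"az":0,"hand":50}]' >/dev/null
python3 - <<'E'
from h import *
avg(2); im,C=snap('wrist')
cv2.imwrite('pics/w7.png',cv2.resize(im[0:200,220:420,::-1],(600,600),interpolation=0))
for q,z in(('comb_near_end',.025),('comb',.0225),('knob_top',.088),('stop_face',.0225)):
    for d in env.mark_of(q,'wrist'): print(q,np.round(d['pixel'],1),round(d['confidence'],2),onz(d['pixel'],z,C).round(4))
E
```

```text
clock: 19.45
tcp_pos: [0.498, 0.0149, 0.1584]
ee_rot: [1.0, 0.002, 0.002, -0.0]
contact_force: [0.2, -0.2, -1.1]
gripper_width: 0.569
grip_force: 0.0
t 19.75 F [ 0.04 -0.04  0.17] T [0.009 0.001 0.025] sd 0.019 grip 0.0 pos [0.4995 0.0149 0.1575] yaw 0.0035 w 49.9
comb_near_end [310.8 140.2] 0.82 [0.5431 0.0225 0.025 ]
knob_top [317.4  60. ] 0.85 [0.5988 0.0168 0.088 ]
knob_top [362.6 388.1] 0.84 [ 0.3535 -0.0199  0.088 ]
```

View pics/w7.png

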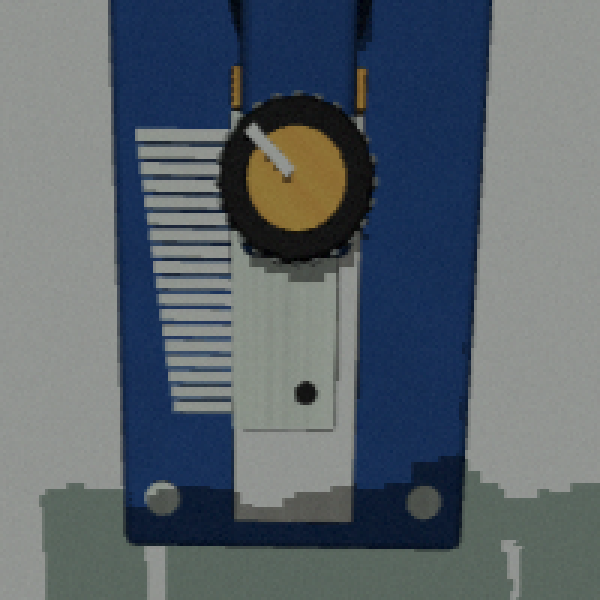

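The pointer has turned from straight down to upper left, about 2.36 rad clockwise. The comb's near end is unchanged at 0.543, square, and the robot is clear. Handing in.

```bash
python3 -c "
from workcell import env
print(env.job_done())"
```

```text
the job is handed in; nothing more can be done
None
```

The comb is pushed home and square against the brass stop and clamped at about 12 N (inferred from the wrist torque rise, not measured directly), the robot is clear, nothing else was touched, and the job was handed in at about 20 s.

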